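Load the tumbling tub, key its lid shut and start it

ROBOT

A 6-joint arm with a two-finger parallel gripper is mounted at the origin on the work surface. World frame = base frame: x ahead of the robot, y to its left, z up, the work surface at z = 0. Lengths are in m, angles in degrees, forces in N, time in s.
With the tool pointing down it reaches from about 0.35 to 0.875 m from the base axis. Payload 4.2 kg.
Tool frame: the origin (TCP) lies midway between the tips of the shut fingers; the grasp point (between the pads) lies 19 mm behind it; z points along the fingers, y is the line along which they close (so a half turn about z gives the same grasp; the last joint's range is limited). The gripper opens to 87 mm and grips with 3 to 60 N. Pads are 19 mm wide; open, the fingers measure 117 mm over their backs; the gripper's body (75 mm by 190 mm) begins 51 mm behind the grasp point.
Start: joints at [-59.553, 22.042, 0.453, 0, -68.411, -14.817], TCP at [0.168, -0.602, 0.223] pointing down, gripper open.
Joint ranges: [-179.83, 179.83], [-69.29, 118.12], [-61.27, 80.66], [-181.25, 117.63], [-171.15, -9.14], [-177.46, 177.46]. Speed limits (degrees/s): [159.86, 159.86, 180, 180, 180, 180].

INTERFACE

Orientations are given as [roll, pitch, yaw] about the fixed x, y, z axes, in that order (R = Rz(yaw) Ry(pitch) Rx(roll)).
In Python, from plant import bot gives the robot as it stands.
- The arm moves only by the shell command python3 drive.py 'ROWS' [FORCE]. ROWS is a JSON list of rows, 1 to 12 of them, each of 7 numbers: dx, dy, dz in m, then a rotation vector rx, ry, rz in degrees, then the opening from 0.0 (shut) to 1.0 (fully open); each row is the pose to reach, as a shift and turn from the pose commanded when the command began, along the tool's axes at that moment; what a row does not reach only later rows make up. A row lasts 1/10 s, in which the tool goes at most 0.05 m and 8.59 degrees, less where a joint would pass 70% of its speed; a pose out of reach is approached as far as the arm can. The fingers move at their own pace and stop on an object; FORCE is the grip in N (left out, the last holds). Time passes only in rows, so rows that do not move let the fingers close. It prints the time, the measured TCP pose, the force, the opening and the grip force at its end.
- bot.get_state(): the state, without advancing time (a new reading comes with each control period).
- bot.camera(name): name is "side" or "top"; returns a dict with "image" (400x640x3 uint8, red, green, blue), "mtx" (3x3 intrinsics, pixels), "R" (3x3) and "t" (3): a world point X has camera coordinates R X + t. Camera axes: x right, y down, z forward; pixel columns grow to the right and rows downward; lengths in m; the calibration is good to about 2 mm. A picture is of the moment at which its call begins. There is no depth.
- bot.sign_off(): hands the job in; it is judged then, once.
The state is a dict: "time_s": time; "qpos": joint angles; "qd": joint speeds; "tau": joint torques, N m; "ee_pos": TCP position; "eef_rot": TCP orientation; "wrist_force": force on the tool from outside, world axes, zero at the start; "wrist_torque": the same for the moment, N m; "grip_width": opening from 0.0 (shut) to 1.0 (fully open); "gripper_force": force on a finger pad.
Only numpy, scipy, OpenCV 4.12 (cv2) and the standard library are available. Lean on these libraries where they do the work, as an engineer would, in place of code of your own. Each camera call takes 0.05 s, during which the arm holds its last target. There are 200 camera calls.

TASK

Put every sawn wooden toy car body that lies on the bench into the green tumbling tub. Then set the lid on the tub's rim with its key resting on the rim a good 2 cm to one side of the notch, turn the lid on the rim until the key drops into the notch, and seat it fully home; also push the interlock plug fully home in its socket on the starter box. When the lid and plug are both home, press the start plunger down to its stop and let it spring back, leaving the other things on the bench where they are.

Things in the scene. Friction and masses are not known exactly. Their poses are not given: they have to be found in the camera images.
- tub: Green round open tub fixed upright on the bench, on the robot's left or right. Origin at the centre of its underside, z up. Outer radius 72 mm, wall 8 (inner radius 64), inner floor 6 up, rim 92 up. One notch, 20 mm wide and 12 deep, is cut through the rim towards its +x axis, flanked outside by two thin upright steel strips.
- notch (a point): The middle of the notch's mouth in the tub's wall, level with the rim: 68 mm from the tub's axis along the tub's +x, 92 mm up.
- lid: Loose round lid, 0.3 kg, lying right side up on the bench. Origin at the centre of its underside, z up. From below: black spigot, radius 62 mm, 0 to 10 mm up (2 mm play in the tub's mouth); grey disc, radius 74, 10 to 16 up; black grip block, centred, 72 long (x), 20 wide (y), 16 to 60 up; steel key along +x. Seated, its origin is 82 mm above the tub's.
- key (a point): Point on the lid's key, 68 mm from the lid's axis along its +x, 10 mm above the lid's origin; meets notch when seated. The key is 14 mm wide, sticks out to 84 mm from the axis and hangs 8 mm below the disc (3 mm play each side in the notch). With the key on the rim the lid sits about 4 mm too high and tilted, or 8 mm too high if held level.
- starter: Grey starter box fixed to the bench, 90 (x) x 170 (y) x 50 mm high, origin at the centre of its underside, z up. On its top: a rectangular socket hole towards its +y end and the spring plunger towards its -y end.
- socket (a point): Centre of the socket hole's mouth in the top of the starter box, 50 mm up; axes as the box's. The hole is 40 mm along the box's x, 32 mm along its y and 30 mm deep, edges slightly bevelled. Its middle is 45 mm from the box's centre towards +y.
- plug: Loose interlock plug, 0.15 kg, standing on its prong on the bench. Origin under the prong's centre, z up. Steel prong 36 (x) x 28 (y) x 24 mm high; above it a grey block head 54 (x) x 40 (y), 24 to 64 mm up. It fits the socket x along x, either way round, 2 mm play each side; home, the head rests on the box, the origin 24 mm below the mouth.
- plunger (a joint): Travel of the start plunger in m: 0 up, 0.018 at its stop. Spring: 1.8 N to begin, about 10 N at the stop; it springs back when let go.
- plunger_top (a point): Middle of the top of the plunger's round black head (radius 24 mm), 100 mm above the bench when up, 48 mm from the box's centre towards the box's -y; it sinks with the plunger.
- car1: Sawn wooden toy car body no. 1 (all alike; 2 to 4 of the four are present), 45 g: base 66 (x) x 28 (y) x 14 mm high with a cab 32 x 28 mm on it, 14 to 28 mm up, centred 5 mm behind the middle (x = -5). Origin at the centre of its underside.
- car2: Sawn wooden toy car body no. 2 (all alike; 2 to 4 of the four are present), 45 g: base 66 (x) x 28 (y) x 14 mm high with a cab 32 x 28 mm on it, 14 to 28 mm up, centred 5 mm behind the middle (x = -5). Origin at the centre of its underside.
- car3: Sawn wooden toy car body no. 3 (all alike; 2 to 4 of the four are present), 45 g: base 66 (x) x 28 (y) x 14 mm high with a cab 32 x 28 mm on it, 14 to 28 mm up, centred 5 mm behind the middle (x = -5). Origin at the centre of its underside.
- car4: Sawn wooden toy car body no. 4 (all alike; 2 to 4 of the four are present), 45 g: base 66 (x) x 28 (y) x 14 mm high with a cab 32 x 28 mm on it, 14 to 28 mm up, centred 5 mm behind the middle (x = -5). Origin at the centre of its underside.
- glue: Bystander: white glue bottle, radius 28, 160 mm high, origin under its centre.
- sandblock: Bystander: cork sanding block 90 x 55 x 28 mm, origin under its centre.
- driver: Bystander: screwdriver lying along its x axis, origin under its middle.
- tape: Bystander: roll of paper tape lying flat, radius 40, 24 mm high, origin under its centre.
- mug: Bystander: white mug, radius 40, 90 mm high, origin under its centre.
- wheel: Bystander: turned wooden wheel lying flat, radius 22, 12 mm high, origin under its centre.
- offcut: Bystander: plywood offcut 100 x 40 x 18 mm, origin under its centre.

How it is judged:
By the outcome, as a careful person would: the job done as asked, in the order asked, and still so for the second after the job is handed in, with the robot touching nothing.
Of car1, car2, car3, car4 only 2 to 4 are there at a start; the rules pass over those that are not, and their reading is None.
At some moment in a run one of car1, car2, car3, car4, lid may be knocked a few centimetres aside while the robot is not near it.
It also fails if it takes over 210 s, if anything falls off the work surface, if the arm or the gripper's body presses on something with over 40 N, if the wrist force passes 120 N, or if a joint passes its speed limit or range.

## Working session

There is one attempt and no reset: what is moved stays moved. The work goes in short steps, Python scripts to look and compute and a shell command to move; the robot and the scene stay as the last step left them, time stands still between calls to the robot, and variables do not carry over. Pictures are saved under pics/ and viewed, at most 14 in all, crops included, and the job is handed in when it is done.

```bash
ls; mkdir -p pics
python3 - <<'E'
from plant import bot
import cv2,numpy as np
s=bot.get_state();print(s['time_s'],s['ee_pos'],s['eef_rot'],s['grip_width'])
for n in('top','side'):
    c=bot.camera(n);cv2.imwrite(f'pics/{n}0.png',c['image'][:,:,::-1]);print(n,c['mtx'].tolist(),np.round(c['R'],4).tolist(),c['t'], -c['R'].T@c['t'])
E
```

```text
drive.py
pics
plant.py
0.0 [ 0.16823393 -0.60130664  0.22145576] [ 1.79873755e+02 -6.93892205e-03 -1.64380714e+02] 1.0018526305734234
top [[520.2268987931989, 0.0, 325.111044685995], [0.0, 520.2268987931989, 210.5088298705583], [0.0, 0.0, 1.0]] [[-0.0101, -0.9999, -0.0038], [-0.9793, 0.0106, -0.2023], [0.2023, 0.0017, -0.9793]] [0.00682967 0.57301337 1.44641493] [ 0.26853002 -0.00169973  1.53244767]
side [[459.454538238423, 0.0, 315.14402248539454], [0.0, 459.454538238423, 192.6239857023559], [0.0, 0.0, 1.0]] [[-0.9231, -0.3845, -0.0075], [-0.2576, 0.6327, -0.7303], [0.2856, -0.6722, -0.6831]] [0.51983958 0.2157649  1.47513306] [0.11419056 1.05494076 1.16913034]
```

View pics/top0.png

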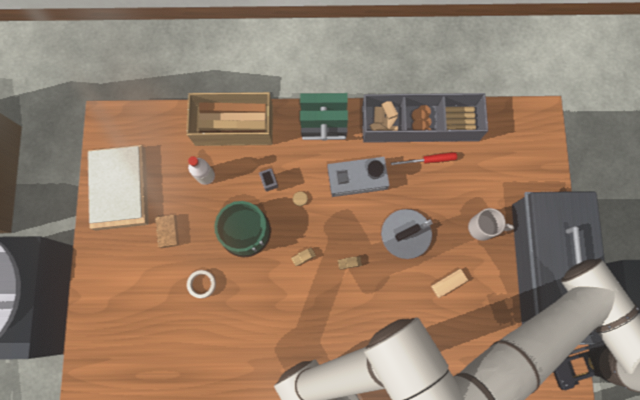

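View pics/side0.png

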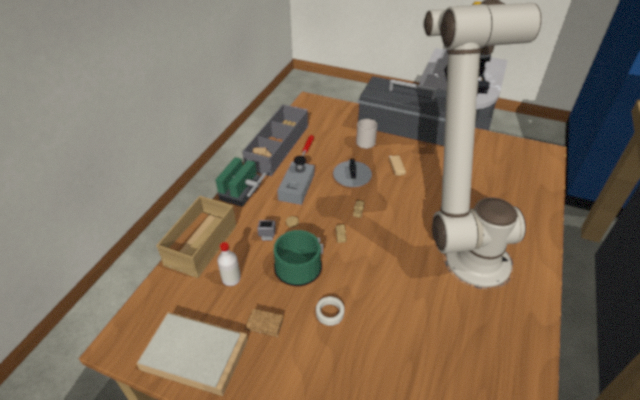

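The top view shows the tub (243,228), the plug (268,179), the starter (358,176) with its plunger at (375,169), the lid (407,233), and two cars at (303,257) and (349,262). The side view shows the same two cars at (341,233) and (358,208). I'll enlarge both for detail.

Run:
```python
import cv2
a=cv2.imread('pics/top0.png')[145:300,190:450];cv2.imwrite('pics/topc.png',cv2.resize(a,None,fx=3,fy=3,interpolation=cv2.INTER_CUBIC))
a=cv2.imread('pics/side0.png')[130:290,215:415];cv2.imwrite('pics/sidec.png',cv2.resize(a,None,fx=3.7,fy=3.7,interpolation=cv2.INTER_CUBIC))
```

```text
(no output)
```

View pics/topc.png

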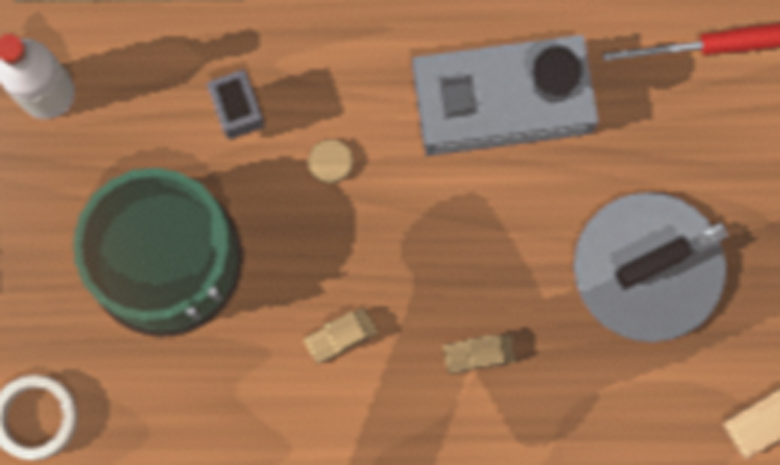

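View pics/sidec.png

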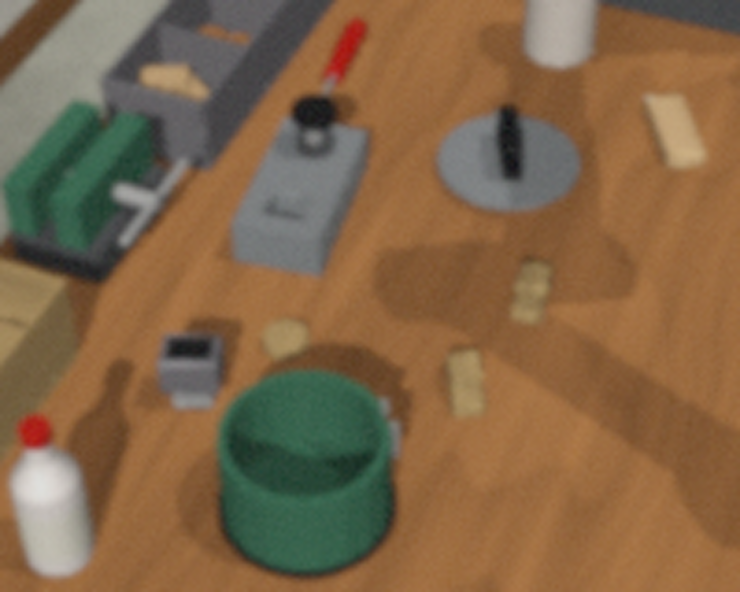

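The crops show two cars, both with a visible cab. The key points up-right from the lid (top crop 715,232). The notch strips are at top crop (192,312) and (213,292), and the socket at (459,95). Next I sample colours for the masks.

Run:
```python
import cv2
for n,o,k,P in(('top',(190,145),3,dict(rim=(82,230),rim2=(160,176),wall=(180,325),floor=(150,250),strip=(192,312),strip2=(213,292),wood=(380,200),box=(520,90),boxfront=(520,135),sock=(459,95),plun=(555,70),disc=(600,240),disc2=(700,300),grip=(652,264),key=(715,232),plughead=(243,122),plugtop=(235,100),plugrim=(217,90),car=(343,335),carside=(368,320),car2=(482,352),shade=(420,240))),
 ('side',(215,130),3.7,dict(rim=(225,440),wall=(300,530),inner=(300,400),strip=(385,408),strip2=(395,435),box=(310,190),front=(280,250),plun=(314,110),disc=(460,160),grip=(510,150),plug=(190,375),prong=(190,400),car=(465,370),car2=(530,290)))):
    h=cv2.cvtColor(cv2.imread(f'pics/{n}0.png'),cv2.COLOR_BGR2HSV)
    print(n,{a:h[round(p[1]/k+o[1]-.4),round(p[0]/k+o[0]-.4)].tolist() for a,p in P.items()})
```

```text
top {'rim': [55, 46, 105], 'rim2': [72, 78, 111], 'wall': [43, 45, 68], 'floor': [62, 47, 86], 'strip': [0, 4, 124], 'strip2': [150, 5, 147], 'wood': [12, 134, 165], 'box': [111, 12, 148], 'boxfront': [160, 6, 118], 'sock': [120, 5, 103], 'plun': [3, 40, 57], 'disc': [116, 12, 152], 'disc2': [120, 8, 127], 'grip': [5, 45, 63], 'key': [120, 3, 153], 'plughead': [150, 9, 120], 'plugtop': [8, 53, 58], 'plugrim': [165, 12, 86], 'car': [17, 103, 195], 'carside': [17, 101, 137], 'car2': [17, 100, 163], 'shade': [12, 131, 140]}
side {'rim': [71, 97, 97], 'wall': [75, 109, 101], 'inner': [74, 109, 101], 'strip': [20, 32, 118], 'strip2': [42, 12, 110], 'box': [98, 8, 128], 'front': [110, 6, 120], 'plun': [105, 19, 27], 'disc': [105, 8, 130], 'grip': [0, 0, 39], 'plug': [158, 10, 104], 'prong': [30, 6, 139], 'car': [19, 108, 160], 'car2': [20, 111, 152]}
```

```bash
cat > h.py <<'E'
import cv2,numpy as np
from scipy.optimize import least_squares
K=4
def shot(bot,n):
    c=bot.camera(n);c['n']=n;c['big']=cv2.resize(cv2.cvtColor(c['image'],cv2.COLOR_RGB2BGR),None,fx=K,fy=K,interpolation=cv2.INTER_CUBIC)
    c['hsv']=cv2.cvtColor(c['big'],cv2.COLOR_BGR2HSV);return c
def ray(c,p):
    p=np.atleast_2d(p).astype(float);d=np.c_[(p-c['mtx'][:2,2])/[c['mtx'][0,0],c['mtx'][1,1]],np.ones(len(p))]@c['R']
    return -c['R'].T@c['t'],d
def cast(c,p,z):
    o,d=ray(c,p);return o+d*((z-o[2])/d[:,2])[:,None]
def tri(c1,p1,c2,p2):
    o1,d1=ray(c1,p1);o2,d2=ray(c2,p2);A=np.c_[d1[0],-d2[0]]
    s=np.linalg.lstsq(A,o2-o1,rcond=None)[0];a=o1+s[0]*d1[0];b=o2+s[1]*d2[0]
    return (a+b)/2,np.linalg.norm(a-b)
def blobs(c,lo,hi,box,amin=20):
    "blobs in original-pixel box x0,y0,x1,y1; contours in original pixels"
    m=cv2.inRange(c['hsv'],np.array(lo),np.array(hi));k=np.zeros_like(m);x0,y0,x1,y1=[K*v for v in box];k[y0:y1,x0:x1]=m[y0:y1,x0:x1]
    k=cv2.morphologyEx(k,cv2.MORPH_OPEN,np.ones((5,5)))
    cs=cv2.findContours(k,cv2.RETR_EXTERNAL,cv2.CHAIN_APPROX_NONE)[0]
    return [((q[:,0]+.5)/K-.5) for q in sorted(cs,key=cv2.contourArea,reverse=True) if cv2.contourArea(q)>amin*K*K]
def cen(q):
    m=cv2.moments(q.astype(np.float32).reshape(-1,1,2));return np.array([m['m10'],m['m01']])/m['m00']
def circ(P,r=None):
    P=P[:,:2];f=lambda v:np.hypot(*(P-v[:2]).T)-(r or v[2])
    return least_squares(f,[*P.mean(0),r or .05],loss='soft_l1',f_scale=.001).x
def rect(P):
    (x,y),(w,h),a=cv2.minAreaRect((P[:,:2]*1000).astype(np.float32))
    if w<h:w,h,a=h,w,a+90
    return [round(float(v),1) for v in(x,y,w,h,(a+90)%180-90)]
E
python3 - <<'E'
from plant import bot
from h import *
t=shot(bot,'top');s=shot(bot,'side')
R=lambda v:np.round(np.asarray(v)*1000,1)
CAR=((14,80,110),(23,122,255));GRY=((0,0,70),(180,34,255));BLK=((0,0,0),(180,80,72));GRN=((40,38,50),(95,255,200))
for n,c,z,bx in(('top',t,.021,(280,235,380,280)),('side',s,.021,(330,190,375,255))):
    for q in blobs(c,*CAR,bx):print(n,'car',np.round(cen(q),1),R(cast(c,cen(q),z)[0]),rect(cast(c,q,z)))
q=blobs(t,*GRN,(205,190,285,262),200)[0];P=cast(t,q,.092)
a=P[(P-P.mean(0))@[1,1,0]>0.0];print('tub top arc',R(circ(a)),R(circ(a,.072)))
q=blobs(s,*GRN,(265,220,330,290),200)[0];P=cast(s,q,.092)
print('tub side',rect(P));
for w in((1,-.7),(1,0),(.3,-1)):
    a=P[(P-P.mean(0))[:,:2]@w>.03];print(w,R(circ(a)),R(circ(a,.072)))
for c,bx in((t,(245,235,270,256)),(s,(316,233,326,256))):
    for q in blobs(c,(0,0,100),(180,28,255),bx,2):print(c['n'],'strip',cen(q),R(cast(c,cen(q),.086)[0]))
for c,bx in((t,(320,145,395,200)),(s,(275,150,320,208))):
    for q in blobs(c,*GRY,bx,100):print(c['n'],'box',rect(q/1000),rect(cast(c,q,.05)))
    for q in blobs(c,*BLK,bx,10):print(c['n'],'plunger',cen(q),rect(q/1000),R(cast(c,cen(q),.1)[0]),R(circ(cast(c,q,.1))))
for c,bx in((t,(375,200,440,262)),(s,(325,155,378,190))):
    for q in blobs(c,*GRY,bx,100)[:1]:P=cast(c,q,.016);print(c['n'],'disc',cen(q),R(circ(P)),R(circ(P,.074)))
    for q in blobs(c,*BLK,bx,10):print(c['n'],'grip',cen(q),rect(cast(c,q,.06)))
for c,bx in((t,(255,160,285,195)),(s,(255,215,280,243))):
    for q in blobs(c,*GRY,bx,15):print(c['n'],'plug',cen(q),rect(cast(c,q,.064)))
    for q in blobs(c,*BLK,bx,5):print(c['n'],'plugtop',cen(q),R(cast(c,cen(q),.064)),rect(cast(c,q,.064)))
for c in(t,s):
    for q in blobs(c,*CAR,(0,0,640,400),25):print(c['n'],cen(q).round(),rect(cast(c,q,.02)))
E
```

```text
top car [303.  256.3] [445.3  66.8  21. ] [446.1, 66.8, 69.5, 33.8, -61.4]
top car [347.7 262.5] [425.9 -63.2  21. ] [426.1, -63.2, 59.6, 31.8, -80.5]
side car [340.5 233.2] [439.5  76.2  21. ] [439.9, 75.1, 77.2, 29.5, -65.0]
side car [358.2 208.5] [422.2 -56.5  21. ] [422.9, -57.4, 80.4, 30.9, -83.1]
tub top arc [525.6 240.5  71.2] [524.9 239.8  72. ]
tub side [509.4, 271.2, 208.6, 141.9, -67.9]
(1, -0.7) [521.  241.8  72.2] [521.2 241.6  72. ]
(1, 0) [491.7 250.4  99.3] [521.9 244.2  72. ]
(0.3, -1) [522.5 239.7  70.2] [521.7 241.7  72. ]
top strip [260.50949612 242.0129845 ] [479.1 182.9  86. ]
top strip [253.21111111 248.41785714] [461.2 203.1  86. ]
side strip [321.11703431 246.24264706] [457.4 204.5  86. ]
top box [358.0, 176.1, 58.4, 32.6, -7.7] [677.6, -97.0, 171.5, 99.2, -82.7]
top plunger [375.31479022 168.38843956] [375.5, 168.4, 16.0, 15.2, -90.0] [ 685.9 -144.   100. ] [ 686.  -143.9   23. ]
side box [295.3, 182.1, 44.4, 26.5, -67.6] [670.9, -76.6, 216.7, 100.0, -82.3]
side box [280.9, 156.1, 13.0, 12.5, -90.0] [786.5, -190.1, 82.6, 49.3, -63.7]
side plunger [279.194730
[... 1115 characters left out ...]
[122. 221.] [586.5, 621.1, 170.0, 114.1, -79.6]
top [303. 256.] [446.2, 66.8, 69.5, 33.8, -61.4]
top [348. 262.] [426.2, -63.2, 59.6, 31.8, -80.5]
top [300. 198.] [618.5, 76.2, 47.0, 45.2, 89.4]
top [140. 152.] [767.2, 560.8, 51.7, 7.7, 8.4]
side [197. 236.] [881.2, 252.8, 320.1, 199.2, 90.0]
side [208. 371.] [660.7, 621.0, 258.3, 177.2, 6.1]
side [397. 165.] [360.2, -345.6, 127.4, 47.0, -61.1]
side [127. 391.] [753.1, 774.9, 78.7, 19.1, -23.0]
side [340. 233.] [440.2, 74.2, 77.2, 29.6, -65.0]
side [358. 208.] [423.2, -58.4, 80.5, 30.9, -83.1]
side [261. 151.] [889.0, -223.6, 84.6, 46.6, 0.4]
side [292. 221.] [614.6, 86.3, 46.3, 39.6, -65.8]
side [289. 122.] [875.0, -447.0, 57.5, 25.9, -1.2]
```

Two cars only. Rough centres are consistent across the views: tub (0.523,0.241), lid (0.509,-0.236), plug (0.670,0.167), plunger (0.686,-0.144), cars (0.445,0.067) and (0.426,-0.063). Next I work out the moves to car 1.

```bash
cat > go.py <<'E'
# go.py x y z yaw ... : prints shift/turn in tool axes from the measured pose
import sys,numpy as np
from plant import bot
from scipy.spatial.transform import Rotation as R
s=bot.get_state();a=list(map(float,sys.argv[1:]))
Rt=R.from_euler('xyz',s['eef_rot'],degrees=True)
print('t',round(s['time_s'],1),'tcp',np.round(s['ee_pos'],4),'rpy',np.round(s['eef_rot'],2),'q1,6',np.round(s['qpos'],0)[[0,5]],'F',np.round(s['wrist_force'],1),'w',round(s['grip_width'],3))
for i in range(0,len(a),4):
    T=R.from_euler('xyz',[180,0,a[i+3]],degrees=True)
    print('->',a[i:i+4],'d',np.round(Rt.inv().apply(np.array(a[i:i+3])-s['ee_pos']),4),'rv',np.round((Rt.inv()*T).as_rotvec(degrees=True),2))
E
python3 go.py .445 .067 .15 -63
python3 - <<'E'
from plant import bot
from h import *
t=shot(bot,'top');R=lambda v:np.round(np.asarray(v)*1000,1)
for q in blobs(t,(0,0,80),(180,34,112),(333,168,352,185),5):print('sock',cen(q),R(cast(t,cen(q),.05)),rect(cast(t,q,.05)))
q=blobs(t,(0,0,128),(180,34,255),(320,145,395,200),100)
for q in q:print('boxtop',rect(cast(t,q,.05)));print(R(cast(t,cv2.approxPolyDP(q.astype(np.float32).reshape(-1,1,2),2.2,True)[:,0],.05))[:,:2].tolist())
for q in blobs(t,(0,0,125),(180,9,255),(423,215,437,228),2):print('key',cen(q),R(cast(t,cen(q),.014)),rect(cast(t,q,.014)))
E
```

```text
t 0.2 tcp [ 0.1683 -0.6015  0.2219] rpy [ 1.7992e+02 -1.0000e-02 -1.6438e+02] q1,6 [-60. -15.] F [0.1 0.4 0.8] w 1.001
-> [0.445, 0.067, 0.15, -63.0] d [-0.4465  0.5692  0.0726] rv [ 6.0000e-02  6.0000e-02 -1.0138e+02]
sock [342.36151722 176.75142138] [[675.9 -51.   50. ]] [676.2, -51.3, 41.0, 31.0, 7.5]
boxtop [681.8, -96.5, 171.7, 90.6, -83.0]
[[680.2, -183.2], [670.8, -133.5], [709.3, -118.3], [730.0, -127.0], [712.1, -7.2], [628.9, -20.2], [649.0, -184.3]]
key [426.51076998 222.76934698] [[ 541.9 -299.2   14. ]] [541.9, -299.5, 24.7, 14.1, -76.5]
```

```bash
T='[-0.4465,0.5692,0.0726,0,0,-101.4,1]'; 
python3 drive.py '[[-0.4465,0.5692,0.0726,0,0,-101.4,1],[-0.4465,0.5692,0.0726,0,0,-101.4,1],[-0.4465,0.5692,0.0726,0,0,-101.4,1],[-0.4465,0.5692,0.0726,0,0,-101.4,1],[-0.4465,0.5692,0.0726,0,0,-101.4,1],[-0.4465,0.5692,0.0726,0,0,-101.4,1],[-0.4465,0.5692,0.0726,0,0,-101.4,1],[-0.4465,0.5692,0.0726,0,0,-101.4,1],[-0.4465,0.5692,0.0726,0,0,-101.4,1],[-0.4465,0.5692,0.0726,0,0,-101.4,1],[-0.4465,0.5692,0.0726,0,0,-101.4,1],[-0.4465,0.5692,0.0726,0,0,-101.4,1]]'; python3 go.py .445 .067 .15 -63
```

```text
time_s: 1.45
ee_pos: [0.3971, -0.0481, 0.1629]
eef_rot: [-179.9, -0.0, -62.6]
wrist_force: [1.2, -0.3, 0.6]
grip_width: 0.997
gripper_force: 0.0
t 1.4 tcp [ 0.3971 -0.0481  0.1629] rpy [-1.7992e+02 -2.0000e-02 -6.2620e+01] q1,6 [17. 11.] F [ 1.2 -0.3  0.6] w 0.997
-> [0.445, 0.067, 0.15, -63.0] d [-0.0802 -0.0955  0.013 ] rv [-0.08 -0.02  0.38]
```

```bash
python3 drive.py '[[-0.06,-0.07,0.013,0,0,0,1],[-0.06,-0.07,0.013,0,0,0,1],[-0.06,-0.07,0.013,0,0,0,1],[-0.06,-0.07,0.013,0,0,0,1]]'; python3 go.py .445 .067 .006 -63
python3 - <<'E'
from plant import bot
from h import *
t=shot(bot,'top');s=shot(bot,'side');cv2.imwrite('pics/s1.png',s['big'][500:1100,1100:1900])
for n,c,z,bx in(('top',t,.021,(270,225,400,300)),('side',s,.021,(310,180,395,265))):
    for q in blobs(c,(14,80,110),(23,122,255),bx):print(n,rect(cast(c,q,z)))
E
```

```text
time_s: 1.85
ee_pos: [0.4316, 0.0358, 0.1493]
eef_rot: [179.9, 0.0, -62.9]
wrist_force: [-0.2, 0.1, 0.4]
grip_width: 0.999
gripper_force: 0.0
t 1.9 tcp [0.4316 0.0358 0.1493] rpy [ 1.7993e+02  1.0000e-02 -6.2860e+01] q1,6 [26.  1.] F [-0.2  0.1  0.4] w 0.999
-> [0.445, 0.067, 0.006, -63.0] d [-0.0217 -0.0263  0.1432] rv [0.07 0.01 0.14]
top [427.3, -68.1, 69.5, 32.6, -80.5]
side [439.4, 76.2, 77.2, 29.1, -62.7]
side [422.5, -57.5, 80.6, 30.9, -81.9]
```

View pics/s1.png

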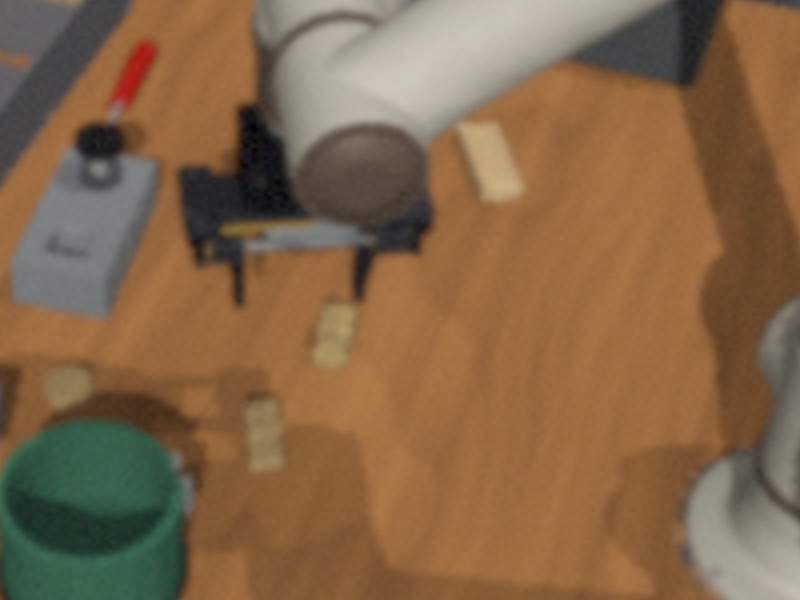

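Nothing was hidden behind the arm: only two cars, now at crop (265,435) and (335,333) and unmoved. Going down on car 1.

```bash
python3 drive.py '[[-0.0217,-0.0263,0.05,0,0,0,1],[-0.0217,-0.0263,0.08,0,0,0,1],[-0.0217,-0.0263,0.11,0,0,0,1],[-0.0217,-0.0263,0.13,0,0,0,1],[-0.0217,-0.0263,0.1425,0,0,0,1],[-0.0217,-0.0263,0.1425,0,0,0,1]]'; python3 go.py .445 .067 .006 -63
```

```text
time_s: 2.55
ee_pos: [0.444, 0.0644, 0.0059]
eef_rot: [179.8, -0.0, -63.1]
wrist_force: [0.3, 0.4, 0.7]
grip_width: 0.999
gripper_force: 0.0
t 2.5 tcp [0.444  0.0644 0.0059] rpy [179.77  -0.   -63.11] q1,6 [29. -2.] F [0.3 0.4 0.7] w 0.999
-> [0.445, 0.067, 0.006, -63.0] d [-0.0018 -0.0021 -0.0001] rv [ 0.23 -0.   -0.11]
```

Good. Close, then lift.

```bash
python3 drive.py '[[0,0,0,0,0,0,0],[0,0,0,0,0,0,0],[0,0,0,0,0,0,0],[0,0,0,0,0,0,0],[0,0,0,0,0,0,0],[0,0,0,0,0,0,0],[0,0,-0.05,0,0,0,0],[0,0,-0.1,0,0,0,0],[0,0,-0.15,0,0,0,0],[0,0,-0.17,0,0,0,0],[0,0,-0.17,0,0,0,0]]' 20; python3 go.py .51 .255 .175 -63  .51 .255 .06 -63
```

```text
time_s: 3.65
ee_pos: [0.4473, 0.0673, 0.1809]
eef_rot: [-179.5, -0.0, -62.9]
wrist_force: [0.2, 0.8, -0.7]
grip_width: 0.087
gripper_force: 0.0
t 3.6 tcp [0.4473 0.0673 0.1809] rpy [-1.7949e+02 -2.0000e-02 -6.2930e+01] q1,6 [29. -2.] F [ 0.2  0.8 -0.7] w 0.087
-> [0.51, 0.255, 0.175, -63.0] d [-0.1386 -0.1412  0.0071] rv [-0.51 -0.02  0.07]
-> [0.51, 0.255, 0.06, -63.0] d [-0.1387 -0.1401  0.1221] rv [-0.51 -0.02  0.07]
```

The grip width passed below the car's 28 mm, so the grasp missed or slipped. I'll look.

```bash
python3 drive.py '[[0,0,0,0,0,0,1],[0,0,0,0,0,0,1]]'
python3 - <<'E'
from plant import bot
from h import *
t=shot(bot,'top');s=shot(bot,'side');cv2.imwrite('pics/s2.png',np.vstack([s['big'][660:960,1200:1700],t['big'][860:1160,1050:1550]]))
for n,c,z,bx in(('top',t,.021,(270,225,400,300)),('side',s,.021,(310,180,395,265))):
    for q in blobs(c,(14,80,110),(23,122,255),bx):print(n,rect(cast(c,q,z)))
E
```

```text
time_s: 3.85
ee_pos: [0.4443, 0.0659, 0.1757]
eef_rot: [179.8, 0.0, -63.0]
wrist_force: [-1.1, 0.2, -0.3]
grip_width: 0.186
gripper_force: 0.0
top [427.2, -68.1, 69.2, 32.4, -80.3]
side [440.3, 75.8, 78.2, 29.0, -64.5]
side [422.4, -57.5, 80.2, 30.7, -81.6]
```

View pics/s2.png

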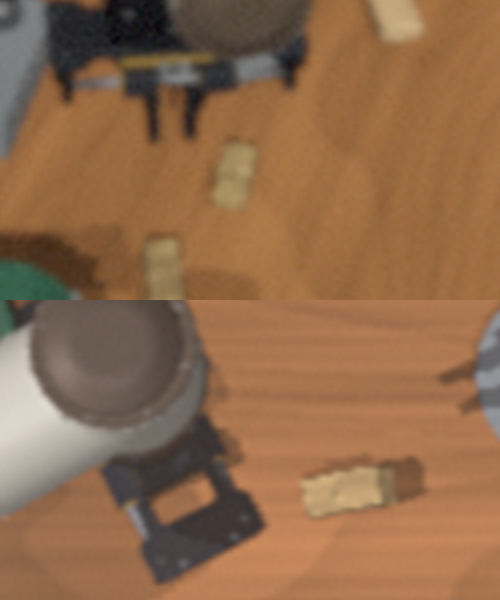

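The car is still in place (side crop 163,265); the fingers were simply too slow to close before the lift. I'll go down again, part-opened, and wait longer.

```bash
python3 drive.py '[[0,0,0,0,0,0,0.65],[0,0,0,0,0,0,0.65],[0,0,0.04,0,0,0,0.65],[0,0,0.08,0,0,0,0.65],[0,0,0.12,0,0,0,0.65],[0,0,0.15,0,0,0,0.65],[0,0,0.171,0,0,0,0.65],[0,0,0.171,0,0,0,0.65],[0,0,0.171,0,0,0,0.65]]' 20;python3 drive.py '[[0,0,0,0,0,0,0],[0,0,0,0,0,0,0],[0,0,0,0,0,0,0],[0,0,0,0,0,0,0],[0,0,0,0,0,0,0],[0,0,0,0,0,0,0],[0,0,0,0,0,0,0]]' 20
```

```text
time_s: 4.85
ee_pos: [0.4456, 0.0664, 0.0062]
eef_rot: [180.0, -0.0, -62.9]
wrist_force: [0.0, 0.2, 0.2]
grip_width: 0.651
gripper_force: 0.0
time_s: 5.55
ee_pos: [0.4455, 0.0664, 0.0066]
eef_rot: [-180.0, -0.0, -63.0]
wrist_force: [-1.9, 0.5, 5.3]
grip_width: 0.323
gripper_force: 20.0
```

```bash
python3 drive.py '[[0,0,-0.05,0,0,0,0],[0,0,-0.1,0,0,0,0],[0,0,-0.15,0,0,0,0],[0,0,-0.17,0,0,0,0],[0,0,-0.17,0,0,0,0]]' 20; python3 go.py .51 .234 .175 -63  .51 .234 .045 -63
```

```text
time_s: 6.05
ee_pos: [0.4473, 0.0672, 0.1796]
eef_rot: [-179.5, -0.0, -63.0]
wrist_force: [0.1, 0.7, -1.5]
grip_width: 0.317
gripper_force: 20.0
t 6.0 tcp [0.4473 0.0672 0.1796] rpy [-1.7951e+02 -1.0000e-02 -6.2950e+01] q1,6 [29. -2.] F [ 0.1  0.7 -1.5] w 0.317
-> [0.51, 0.234, 0.175, -63.0] d [-0.12   -0.1317  0.0057] rv [-0.49 -0.01  0.05]
-> [0.51, 0.234, 0.045, -63.0] d [-0.12   -0.1305  0.1357] rv [-0.49 -0.01  0.05]
```

```bash
python3 drive.py '[[-0.04,-0.043,0,0,0,0,0],[-0.08,-0.087,0,0,0,0,0],[-0.12,-0.1305,0,0,0,0,0],[-0.12,-0.1305,0,0,0,0,0],[-0.12,-0.1305,0.04,0,0,0,0],[-0.12,-0.1305,0.08,0,0,0,0],[-0.12,-0.1305,0.11,0,0,0,0],[-0.12,-0.1305,0.13,0,0,0,0],[-0.12,-0.1305,0.13,0,0,0,0]]' 20; python3 go.py .51 .234 .045 -63
```

```text
time_s: 6.95
ee_pos: [0.5039, 0.2302, 0.0413]
eef_rot: [179.4, -0.1, -63.0]
wrist_force: [0.6, -0.3, -0.6]
grip_width: 0.319
gripper_force: 20.0
t 7.0 tcp [0.5039 0.2302 0.0413] rpy [ 1.7939e+02 -1.0000e-01 -6.3030e+01] q1,6 [ 41. -14.] F [ 0.6 -0.3 -0.6] w 0.319
-> [0.51, 0.234, 0.045, -63.0] d [-0.0007 -0.0071 -0.0038] rv [ 0.61 -0.1  -0.03]
```

```bash
python3 drive.py '[[0,-0.004,0.012,0,0,0,0],[0,-0.004,0.012,0,0,0,0],[0,-0.004,0.012,0,0,0,0.5],[0,-0.004,0.012,0,0,0,0.5],[0,-0.004,0.012,0,0,0,0.5],[0,-0.004,-0.03,0,0,0,0.5],[0,-0.004,-0.07,0,0,0,0.5],[0,-0.004,-0.11,0,0,0,0.6],[0,-0.004,-0.135,0,0,0,0.65],[0,-0.004,-0.135,0,0,0,0.65]]' 20
python3 - <<'E'
from plant import bot
from h import *
t=shot(bot,'top');s=shot(bot,'side')
for n,c,z,bx in(('top',t,.021,(230,180,420,300)),('side',s,.021,(270,180,395,265))):
    for q in blobs(c,(14,80,110),(23,122,255),bx):print(n,rect(cast(c,q,z)))
E
python3 go.py .427 -.066 .17 -81.5
```

```text
time_s: 7.95
ee_pos: [0.5128, 0.2358, 0.1866]
eef_rot: [-179.4, 0.1, -62.9]
wrist_force: [0.3, 0.7, -0.0]
grip_width: 0.628
gripper_force: 0.0
top [427.2, -68.0, 68.9, 32.4, -80.2]
top [619.0, 76.1, 47.8, 44.8, -63.4]
side [422.6, -57.9, 80.4, 31.1, -83.3]
side [606.8, 83.6, 46.3, 24.9, -65.1]
side [521.9, 211.3, 27.4, 12.2, 22.3]
t 8.1 tcp [0.5105 0.2344 0.1819] rpy [-1.799e+02  6.000e-02 -6.299e+01] q1,6 [ 41. -14.] F [ 0.   0.5 -0.6] w 0.644
-> [0.427, -0.066, 0.17, -81.5] d [0.2297 0.2108 0.0114] rv [-0.09  0.07 18.51]
```

```bash
python3 drive.py '[[0.06,0.055,0,0,0,6,0.65],[0.12,0.11,0,0,0,12,0.65],[0.18,0.165,0,0,0,18.5,0.65],[0.2297,0.2108,0,0,0,18.5,0.65],[0.2297,0.2108,0,0,0,18.5,0.65],[0.2297,0.2108,0,0,0,18.5,0.65],[0.2297,0.2108,0.04,0,0,18.5,0.65],[0.2297,0.2108,0.08,0,0,18.5,0.65],[0.2297,0.2108,0.12,0,0,18.5,0.65],[0.2297,0.2108,0.14,0,0,18.5,0.65],[0.2297,0.2108,0.14,0,0,18.5,0.65]]' 20;python3 go.py .427 -.066 .006 -81.5
```

```text
time_s: 9.15
ee_pos: [0.4236, -0.0669, 0.0377]
eef_rot: [179.4, -0.0, -81.5]
wrist_force: [-0.4, -0.2, -0.7]
grip_width: 0.648
gripper_force: 0.0
t 9.2 tcp [ 0.4236 -0.0669  0.0377] rpy [ 1.7942e+02 -2.0000e-02 -8.1530e+01] q1,6 [13. -4.] F [-0.4 -0.2 -0.7] w 0.648
-> [0.427, -0.066, 0.006, -81.5] d [-0.0004 -0.0038  0.0317] rv [ 0.58 -0.02 -0.03]
```

```bash
python3 drive.py '[[0,0,0,0,0,0,0.65],[0,0,0.02,0,0,0,0.65],[0,0,0.036,0,0,0,0.65],[0,0,0.036,0,0,0,0.65],[0,0,0.036,0,0,0,0],[0,0,0.036,0,0,0,0],[0,0,0.036,0,0,0,0],[0,0,0.036,0,0,0,0],[0,0,0.036,0,0,0,0],[0,0,0.036,0,0,0,0],[0,0,0.036,0,0,0,0],[0,0,0.036,0,0,0,0]]' 20;python3 drive.py '[[0,0,-0.05,0,0,0,0],[0,0,-0.1,0,0,0,0],[0,0,-0.15,0,0,0,0],[0,0,-0.17,0,0,0,0],[0,0,-0.17,0,0,0,0],[0,0,-0.17,0,0,0,0]]' 20; python3 go.py .532 .243 .175 -63  .532 .243 .065 -63
```

```text
time_s: 10.35
ee_pos: [0.4275, -0.066, 0.0056]
eef_rot: [-180.0, -0.0, -81.5]
wrist_force: [-1.1, 1.1, 5.2]
grip_width: 0.324
gripper_force: 20.0
time_s: 10.95
ee_pos: [0.4266, -0.066, 0.1747]
eef_rot: [180.0, 0.0, -81.5]
wrist_force: [0.4, 0.1, -1.0]
grip_width: 0.321
gripper_force: 20.0
t 10.9 tcp [ 0.4266 -0.066   0.1747] rpy [ 1.7998e+02  4.0000e-02 -8.1500e+01] q1,6 [13. -4.] F [ 0.4  0.1 -1. ] w 0.321
-> [0.532, 0.243, 0.175, -63.0] d [-2.901e-01 -1.499e-01 -2.000e-04] rv [  0.02   0.04 -18.5 ]
-> [0.532, 0.243, 0.065, -63.0] d [-0.29   -0.15    0.1098] rv [  0.02   0.04 -18.5 ]
```

```bash
python3 drive.py '[[-0.07,-0.04,0,0,0,-6,0],[-0.14,-0.08,0,0,0,-12,0],[-0.21,-0.115,0,0,0,-18.5,0],[-0.29,-0.15,0,0,0,-18.5,0],[-0.29,-0.15,0,0,0,-18.5,0],[-0.29,-0.15,0,0,0,-18.5,0],[-0.29,-0.15,0,0,0,-18.5,0],[-0.29,-0.15,0.04,0,0,-18.5,0],[-0.29,-0.15,0.08,0,0,-18.5,0],[-0.29,-0.15,0.118,0,0,-18.5,0],[-0.29,-0.15,0.118,0,0,-18.5,0],[-0.29,-0.15,0.118,0,0,-18.5,0]]' 20;python3 drive.py '[[0,0,0,0,0,0,0.5],[0,0,0,0,0,0,0.5],[0,0,0,0,0,0,0.5],[0,0,-0.04,0,0,0,0.5],[0,0,-0.08,0,0,0,0.55],[0,0,-0.13,0,0,0,0.6],[0,0,-0.14,0,0,0,0.7],[0,0,-0.14,0,0,0,0.7]]' 20;python3 drive.py '[[0.05,0.05,0,0,0,0,0.7],[0.1,0.1,0,0,0,0,0.7],[0.15,0.15,0,0,0,0,0.7],[0.2,0.2,0,0,0,0,0.7],[0.2,0.2,0,0,0,0,0.7],[0.2,0.2,0,0,0,0,0.7]]'
cat > look.py <<'E'
from plant import bot
from h import *
import sys
t=shot(bot,'top');s=shot(bot,'side');R=lambda v:np.round(np.asarray(v)*1000,1)
cv2.imwrite(f'pics/{sys.argv[1]}.png',np.vstack([cv2.resize(t['image'][145:300,190:450,::-1],(780,465),interpolation=2)[:300],s['big'][880:1180,1000:1780]]))
GRY=((0,0,70),(180,34,255));BLK=((0,0,0),(180,80,72))
for c,bx in((t,(375,195,445,270)),(s,(320,150,385,195))):
    for q in blobs(c,*GRY,bx,100)[:1]:P=cast(c,q,.016);print(c['n'],'disc',R(circ(P,.074)))
    for q in blobs(c,*BLK,bx,10):print(c['n'],'grip',rect(cast(c,q,.06)))
for c,bx in((t,(250,155,290,200)),(s,(250,210,285,243))):
    for q in blobs(c,*BLK,bx,5):print(c['n'],'plugtop',R(cast(c,cen(q),.064))[0],rect(cast(c,q,.064)))
E
python3 look.py l1;python3 go.py .509 -.236 .18 -63.5
```

```text
time_s: 12.15
ee_pos: [0.5321, 0.2423, 0.0558]
eef_rot: [179.8, -0.1, -62.9]
wrist_force: [1.8, 0.7, 0.1]
grip_width: 0.324
gripper_force: 20.0
time_s: 12.95
ee_pos: [0.5337, 0.2438, 0.201]
eef_rot: [-179.6, 0.1, -63.0]
wrist_force: [-0.6, 1.4, 0.2]
grip_width: 0.671
gripper_force: 0.0
time_s: 13.55
ee_pos: [0.4424, -0.0286, 0.1957]
eef_rot: [179.8, 0.1, -63.1]
wrist_force: [0.2, -0.4, 0.4]
grip_width: 0.702
gripper_force: 0.0
top disc [ 510.7 -237.7   74. ]
top grip [506.9, -235.1, 75.9, 22.4, -61.8]
side disc [ 506.8 -236.6   74. ]
side grip [499.1, -254.3, 228.4, 149.8, 22.1]
side grip [503.2, -202.3, 89.8, 32.8, -71.0]
side grip [540.3, -204.2, 102.6, 28.8, -65.5]
top plugtop [671.1 168.3  64. ] [671.3, 168.5, 37.0, 22.6, 19.8]
top plugtop [642.2 156.1  64. ] [642.1, 156.2, 33.5, 6.2, -72.0]
side plugtop [668.5 166.   64. ] [668.9, 166.2, 38.1, 22.4, 22.2]
t 13.7 tcp [ 0.4422 -0.0291  0.1957] rpy [ 1.7979e+02  8.0000e-02 -6.3250e+01] q1,6 [17.  9.] F [ 0.8 -0.  -1.3] w 0.701
-> [0.509, -0.236, 0.18, -63.5] d [0.2148 0.0334 0.0155] rv [0.21 0.08 0.25]
```

View pics/l1.png

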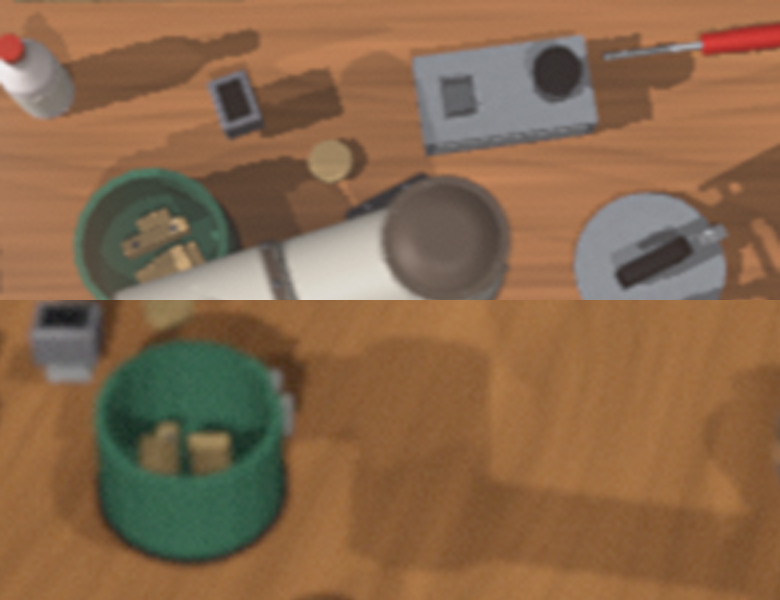

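Both cars are in the tub (side crop 160,450 and 210,455), and the lid and plug are unmoved. Next, the lid.

```bash
python3 drive.py '[[0.05,0.01,0,0,0,0,0.6],[0.1,0.02,0,0,0,0,0.6],[0.15,0.03,0,0,0,0,0.6],[0.2148,0.0334,0.0155,0,0,0,0.6],[0.2148,0.0334,0.0155,0,0,0,0.6],[0.2148,0.0334,0.0155,0,0,0,0.6],[0.2148,0.0334,0.06,0,0,0,0.6],[0.2148,0.0334,0.1,0,0,0,0.6],[0.2148,0.0334,0.12,0,0,0,0.6],[0.2148,0.0334,0.12,0,0,0,0.6],[0.2148,0.0334,0.12,0,0,0,0.6]]' 20;python3 go.py .509 -.236 .023 -63
```

```text
time_s: 14.75
ee_pos: [0.5135, -0.2319, 0.0774]
eef_rot: [180.0, -0.0, -62.9]
wrist_force: [0.2, 0.3, 1.3]
grip_width: 0.596
gripper_force: 0.0
t 14.8 tcp [ 0.5135 -0.2319  0.0774] rpy [ 1.7998e+02 -1.0000e-02 -6.2880e+01] q1,6 [-8. 35.] F [0.2 0.3 1.3] w 0.596
-> [0.509, -0.236, 0.023, -63.0] d [0.0016 0.0058 0.0544] rv [ 0.02 -0.01  0.12]
```

```bash
python3 drive.py '[[0.0016,0.0058,0.01,0,0,0,0.6],[0.0016,0.0058,0.03,0,0,0,0.6],[0.0016,0.0058,0.045,0,0,0,0.6],[0.0016,0.0058,0.0535,0,0,0,0.6],[0.0016,0.0058,0.0535,0,0,0,0.6],[0.0016,0.0058,0.0535,0,0,0,0.6]]' 40;python3 drive.py '[[0,0,0,0,0,0,0],[0,0,0,0,0,0,0],[0,0,0,0,0,0,0],[0,0,0,0,0,0,0],[0,0,0,0,0,0,0],[0,0,0,0,0,0,0],[0,0,0,0,0,0,0],[0,0,0,0,0,0,0]]' 45; python3 go.py
```

```text
time_s: 15.35
ee_pos: [0.5093, -0.2369, 0.0244]
eef_rot: [-179.9, -0.1, -63.0]
wrist_force: [-0.7, -0.5, 0.6]
grip_width: 0.598
gripper_force: 0.0
time_s: 16.15
ee_pos: [0.5089, -0.2367, 0.0237]
eef_rot: [-180.0, -0.0, -63.0]
wrist_force: [0.4, 0.8, 1.3]
grip_width: 0.228
gripper_force: 44.8
t 16.1 tcp [ 0.5089 -0.2367  0.0237] rpy [-1.7999e+02 -1.0000e-02 -6.2970e+01] q1,6 [-8. 35.] F [0.4 0.8 1.3] w 0.228
```

```bash
python3 drive.py '[[0,0,-0.02,0,0,0,0],[0,0,-0.06,0,0,0,0],[0,0,-0.1,0,0,0,0],[0,0,-0.14,0,0,0,0],[0,0,-0.17,0,0,0,0],[0,0,-0.17,0,0,0,0],[0,0,-0.17,0,0,0,0]]' 45; python3 go.py .523 .241 .195 -116.7
```

```text
time_s: 16.85
ee_pos: [0.5078, -0.2361, 0.1927]
eef_rot: [180.0, 0.1, -63.0]
wrist_force: [-1.3, 0.4, -3.8]
grip_width: 0.225
gripper_force: 44.8
t 16.9 tcp [ 0.5078 -0.2361  0.1927] rpy [ 1.7998e+02  1.1000e-01 -6.3020e+01] q1,6 [-8. 35.] F [-1.3  0.4 -3.8] w 0.225
-> [0.523, 0.241, 0.195, -116.7] d [-0.4183 -0.23   -0.0016] rv [ 0.08  0.09 53.68]
```

```bash
python3 drive.py '[[-0.04,-0.023,0,0,0,6,0],[-0.08,-0.045,0,0,0,12,0],[-0.12,-0.067,0,0,0,18,0],[-0.16,-0.09,0,0,0,24,0],[-0.2,-0.11,0,0,0,30,0],[-0.24,-0.132,0,0,0,36,0],[-0.28,-0.154,0,0,0,42,0],[-0.32,-0.176,0,0,0,48,0],[-0.36,-0.198,0,0,0,53.7,0],[-0.4,-0.22,0,0,0,53.7,0],[-0.4183,-0.23,0,0,0,53.7,0],[-0.4183,-0.23,0,0,0,53.7,0]]' 45; python3 drive.py '[[0,0,0,0,0,0,0],[0,0,0,0,0,0,0],[0,0,0,0,0,0,0]]' 45;python3 go.py .523 .241 .12 -116.7
python3 - <<'E'
from plant import bot
from h import *
s=shot(bot,'side');t=shot(bot,'top')
cv2.imwrite('pics/l2.png',np.hstack([s['big'][700:1200,950:1350],t['big'][700:1200,760:1160]]))
E
```

```text
time_s: 18.05
ee_pos: [0.5223, 0.2426, 0.1905]
eef_rot: [179.8, -0.2, -116.5]
wrist_force: [0.0, -0.3, -2.2]
grip_width: 0.226
gripper_force: 44.8
time_s: 18.35
ee_pos: [0.5233, 0.2391, 0.1932]
eef_rot: [180.0, -0.1, -116.8]
wrist_force: [0.2, -0.6, -3.4]
grip_width: 0.227
gripper_force: 44.8
t 18.4 tcp [0.5233 0.2391 0.1932] rpy [ 1.7997e+02 -6.0000e-02 -1.1677e+02] q1,6 [ 41. -67.] F [ 0.2 -0.6 -3.4] w 0.227
-> [0.523, 0.241, 0.12, -116.7] d [-0.0017  0.0011  0.0732] rv [ 0.03 -0.06 -0.07]
```

View pics/l2.png

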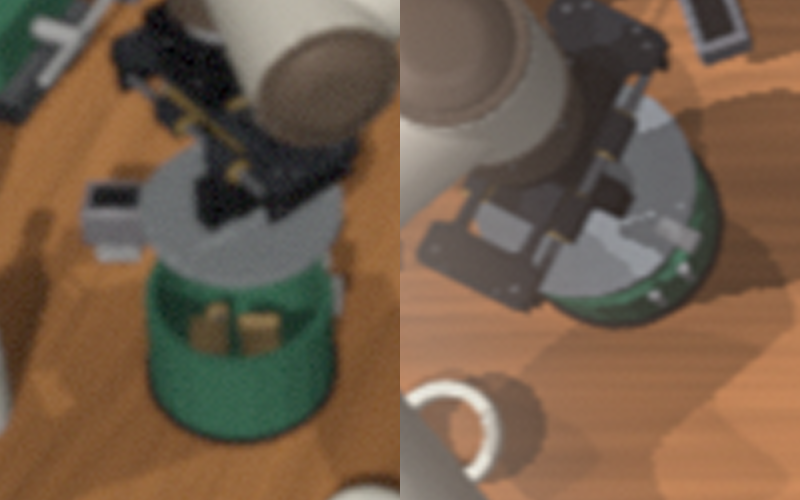

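The lid hangs level above the tub. The key (right panel 680,232) is about 22° to the side of the strips (655,295 and 685,268). Next I measure the lid disc relative to the TCP from the free arcs.

Run:
```python
from plant import bot
from h import *
R=lambda v:np.round(np.asarray(v)*1000,1)
s=shot(bot,'side');t=shot(bot,'top');e=bot.get_state()['ee_pos'];z0=e[2]-.0237
for c,bx in((t,(230,190,275,255)),(s,(270,205,325,250))):
    qs=blobs(c,(0,0,85),(180,34,255),bx,30);q=np.vstack(qs);P=cast(c,q,z0+.013)[:,:2]
    d=P-e[:2];r=np.hypot(*d.T);a=np.degrees(np.arctan2(d[:,1],d[:,0]))
    m=(r>.066)&(r<.082);f=circ(P[m],.074);m=abs(np.hypot(*(P-f[:2]).T)-.074)<.003;f=circ(P[m],.074)
    res=np.hypot(*(P[m]-f[:2]).T)-.074
    print(c['n'],m.sum(),'ctr',R(f[:2]),'rel tcp',R(f[:2]-e[:2]),'rms',R(res.std()),'angles',np.histogram(a[m],bins=range(-180,181,45))[0])
```

```text
top 277 ctr [520.6 238.6] rel tcp [-2.9 -1.2] rms 0.7 angles [87 67 79 22  0  0  0 22]
side 334 ctr [519.7 238.2] rel tcp [-3.9 -1.5] rms 1.1 angles [57  0  5 46 33 48 80 65]
```

Lid centre sits about (-3,-1.3) mm from the TCP in both views. Aiming the TCP at (0.526,0.2415), then feeling down.

```bash
python3 go.py .526 .2415 .122 -116.7;
python3 drive.py '[[-0.0035,0.0015,0.02,0,0,0,0],[-0.0035,0.0015,0.045,0,0,0,0],[-0.0035,0.0015,0.06,0,0,0,0],[-0.0035,0.0015,0.071,0,0,0,0],[-0.0035,0.0015,0.071,0,0,0,0],[-0.0035,0.0015,0.071,0,0,0,0],[-0.0035,0.0015,0.071,0,0,0,0]]' 45; python3 go.py .526 .2415 .112 -116.7
```

```text
t 18.6 tcp [0.5236 0.2398 0.1938] rpy [-1.8000e+02  1.0000e-02 -1.1673e+02] q1,6 [ 41. -67.] F [-0.5  0.2 -3.7] w 0.223
-> [0.526, 0.2415, 0.122, -116.7] d [-0.0026 -0.0014  0.0718] rv [-0.    0.01 -0.03]
time_s: 19.25
ee_pos: [0.5245, 0.2447, 0.1239]
eef_rot: [-179.9, 0.1, -116.7]
wrist_force: [0.0, 0.6, -2.8]
grip_width: 0.226
gripper_force: 44.8
t 19.2 tcp [0.5245 0.2447 0.1239] rpy [-1.7993e+02  1.2000e-01 -1.1666e+02] q1,6 [ 41. -68.] F [ 0.   0.6 -2.8] w 0.226
-> [0.526, 0.2415, 0.112, -116.7] d [ 0.0022 -0.0028  0.0119] rv [-0.07  0.12  0.04]
```

```bash
python3 drive.py '[[0.002,-0.0028,0,0,0,0,0],[0.002,-0.0028,0,0,0,0,0],[0.002,-0.0028,0.004,0,0,0,0],[0.002,-0.0028,0.007,0,0,0,0],[0.002,-0.0028,0.0085,0,0,0,0],[0.002,-0.0028,0.0085,0,0,0,0],[0.002,-0.0028,0.0085,0,0,0,0]]' 45; python3 go.py .526 .2415 .112 -116.7
```

```text
time_s: 19.95
ee_pos: [0.5255, 0.2414, 0.1151]
eef_rot: [-180.0, 0.0, -116.6]
wrist_force: [-1.9, 0.3, 4.3]
grip_width: 0.225
gripper_force: 44.8
t 19.9 tcp [0.5255 0.2414 0.1151] rpy [-1.7997e+02  2.0000e-02 -1.1664e+02] q1,6 [ 41. -67.] F [-1.9  0.3  4.3] w 0.225
-> [0.526, 0.2415, 0.112, -116.7] d [-0.0003 -0.0004  0.0031] rv [-0.03  0.02  0.06]
```

```bash
for i in 1 2; do python3 drive.py '[[0,0,0.001,0,0,0,0],[0,0,0.001,0,0,0,0],[0,0,0.001,0,0,0,0]]' 45|grep -E 'pos|rot|force'; python3 -c "
from plant import bot
import numpy as np
s=bot.get_state();print(np.round(s['wrist_torque'],2),np.round(s['ee_pos'],4))"; done
```

```text
ee_pos: [0.5258, 0.2416, 0.1144]
eef_rot: [-179.9, 0.1, -116.7]
wrist_force: [-2.0, 0.5, 7.0]
gripper_force: 45.0
[-0.09  1.09 -0.24] [0.5258 0.2416 0.1144]
ee_pos: [0.5262, 0.2421, 0.1137]
eef_rot: [-179.9, 0.1, -116.7]
wrist_force: [-1.3, 0.5, 7.9]
gripper_force: 45.0
[ 0.19  1.   -0.2 ] [0.5262 0.2421 0.1137]
```

```bash
cat > st.py <<'E'
from plant import bot
import numpy as np
s=bot.get_state();print('T',np.round(s['wrist_torque'],2),'F',np.round(s['wrist_force'],1),'p',np.round(s['ee_pos'],4),'rpy',np.round(s['eef_rot'],2),'w',round(s['grip_width'],3),round(s['time_s'],1))
E
python3 go.py .5242 .2421 .1137 -116.7|tail -1
python3 drive.py '[[0.0009,0.0018,0,0,0,0,0],[0.0009,0.0018,0,0,0,0,0],[0.0009,0.0018,0,0,0,0,0]]' 45 >/dev/null; python3 st.py
python3 drive.py '[[0,0,-0.012,0,0,0,0],[0,0,-0.012,0,0,0,0],[0,0,-0.012,0,0,0,0],[0,0,-0.012,0,0,0,0]]' 45 >/dev/null; python3 st.py
```

```text
-> [0.5242, 0.2421, 0.1137, -116.7] d [ 0.0009  0.0018 -0.    ] rv [-0.08  0.15  0.04]
T [-0.11 -0.33  0.05] F [1.8 0.4 6.8] p [0.5258 0.2423 0.1141] rpy [-179.76    0.28 -116.6 ] w 0.225 20.9
T [ 0.04 -0.01  0.09] F [-0.1  1.  -3.9] p [0.5225 0.2408 0.1232] rpy [ 1.7992e+02 -1.0000e-01 -1.1669e+02] w 0.226 21.2
```

```bash
python3 go.py .526 .242 .1135 -116.7|tail -1
python3 drive.py '[[-0.002,-0.002,0.004,0,0,0,0],[-0.002,-0.002,0.008,0,0,0,0],[-0.002,-0.002,0.0105,0,0,0,0],[-0.002,-0.002,0.0105,0,0,0,0],[-0.002,-0.002,0.0105,0,0,0,0],[-0.002,-0.002,0.0105,0,0,0,0]]' 45 >/dev/null; python3 st.py
python3 - <<'E'
from plant import bot
from h import *
s=shot(bot,'side');t=shot(bot,'top')
cv2.imwrite('pics/l3.png',np.hstack([s['big'][750:1250,950:1350],t['big'][700:1200,760:1160]]))
E
```

```text
-> [0.526, 0.242, 0.1135, -116.7] d [-0.0027 -0.0026  0.0097] rv [ 0.08 -0.1   0.01]
T [ 0.14 -0.44  0.03] F [ 1.9  0.6 -2.8] p [0.5263 0.2423 0.1135] rpy [-1.7998e+02  4.0000e-02 -1.1667e+02] w 0.223 21.9
```

View pics/l3.png

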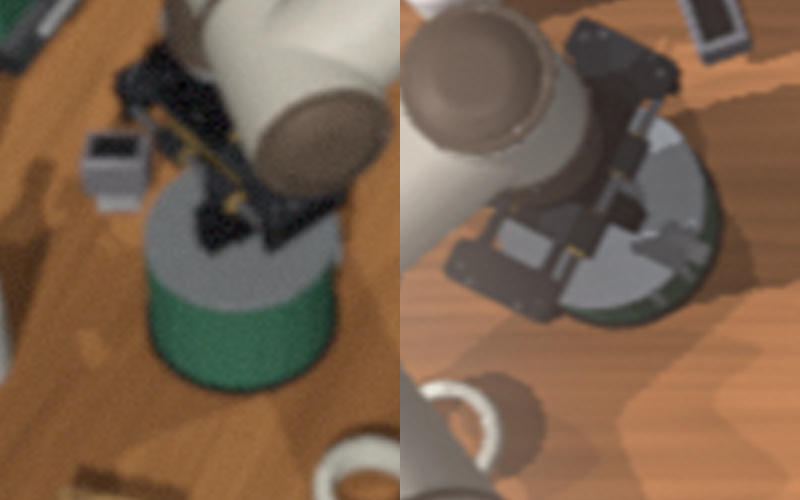

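The lid is centred over the rim with the key (right panel 690,243) beside the strips (657,298 and 688,270). Feeling down further.

```bash
for i in 1 2 3; do
python3 drive.py '[[0,0,0.001,0,0,0,0],[0,0,0.001,0,0,0,0],[0,0,0.001,0,0,0,0]]' 45 >/dev/null; python3 st.py;done
```

```text
T [ 0.22 -0.46 -0.01] F [ 1.3  0.9 -2.5] p [0.5263 0.2423 0.1128] rpy [-1.7998e+02  4.0000e-02 -1.1667e+02] w 0.228 22.2
T [ 0.25 -0.25 -0.01] F [1.8 0.9 0.2] p [0.5263 0.2424 0.1122] rpy [-1.7996e+02  5.0000e-02 -1.1666e+02] w 0.23 22.6
T [ 0.26  0.23 -0.09] F [0.6 1.7 5. ] p [0.5265 0.2425 0.1117] rpy [-1.7994e+02  7.0000e-02 -1.1664e+02] w 0.222 22.9
```

Key is on the rim (about 8 N). Turning towards the notch.

```bash
python3 drive.py '[[0.0002,-0.0002,0,0,0,4,0],[0.0004,-0.0003,0,0,0,8,0],[0.0006,-0.0005,0,0,0,12,0],[0.0007,-0.0006,0,0,0,16,0],[0.0007,-0.0006,0,0,0,16,0]]' 45 >/dev/null; python3 st.py
for i in 1 2 3 4 5; do
python3 drive.py '[[0,0,0.0003,0,0,1.5,0],[0,0,0.0003,0,0,1.5,0],[0,0,0.0003,0,0,1.5,0]]' 45 >/dev/null; python3 st.py;done
```

```text
T [-0.23 -0.97  0.26] F [4.  1.1 4.3] p [0.5279 0.2415 0.1118] rpy [-1.7988e+02  1.7000e-01 -1.3259e+02] w 0.226 23.4
T [-0.73 -1.39  0.39] F [ 6.5 -0.7  5.8] p [0.528  0.2414 0.1117] rpy [-1.7985e+02  1.7000e-01 -1.3400e+02] w 0.227 23.6
T [-0.69 -1.31  0.32] F [ 5.  -1.3  5.8] p [0.5279 0.2414 0.1113] rpy [-1.7987e+02  1.6000e-01 -1.3552e+02] w 0.229 23.9
T [ 0.1  -1.62  0.07] F [6.2 0.  0.1] p [0.5273 0.2419 0.1097] rpy [-179.98    0.18 -137.12] w 0.23 24.2
T [-0.1  -1.96  0.18] F [ 6.8 -0.2 -1. ] p [0.5274 0.2416 0.1091] rpy [-1.7997e+02  1.5000e-01 -1.3861e+02] w 0.225 24.6
T [-0.64 -2.37  0.35] F [ 6.8 -1.7 -1.3] p [0.5276 0.2411 0.1088] rpy [-1.7992e+02  1.3000e-01 -1.4005e+02] w 0.225 24.9
```

The key has entered the notch: z dropped and Fz vanished. Relieving the sideways force and lowering home.

```bash
python3 drive.py '[[-0.002,-0.0016,0,0,0,-1.4,0],[-0.002,-0.0016,0,0,0,-1.4,0],[-0.002,-0.0016,0.002,0,0,-1.4,0],[-0.002,-0.0016,0.002,0,0,-1.4,0]]' 45 >/dev/null; python3 st.py
for i in 1 2; do
python3 drive.py '[[0,0,0.0015,0,0,0,0],[0,0,0.0015,0,0,0,0],[0,0,0.0015,0,0,0,0]]' 45 >/dev/null; python3 st.py;done
```

```text
T [ 0.1  -0.1   0.01] F [-0.2 -0.  -0.7] p [0.5278 0.2409 0.1068] rpy [ 1.7996e+02 -1.2000e-01 -1.3879e+02] w 0.227 25.2
T [-0.25  0.85  0.01] F [-4.3 -2.9  5.8] p [0.5277 0.2406 0.1059] rpy [ 1.7998e+02 -1.3000e-01 -1.3878e+02] w 0.223 25.6
T [-0.43  1.75  0.  ] F [-7.8 -2.1 10.9] p [0.5277 0.2406 0.1057] rpy [ 1.7999e+02 -1.1000e-01 -1.3876e+02] w 0.225 25.9
```

```bash
python3 drive.py '[[0.001,0.0008,0.001,0,0,0,0],[0.001,0.0008,0.002,0,0,0,0],[0.0015,0.001,0.002,0,0,0,0],[0.0005,0.0005,0.002,0,0,1,0],[0.0005,0.0005,0.002,0,0,-1,0],[0.0005,0.0005,0.002,0,0,0,0]]' 45 >/dev/null; python3 st.py
python3 drive.py '[[0,0,0,0,0,0,0.5],[0,0,0,0,0,0,0.5],[0,0,0,0,0,0,0.5],[0,0,-0.05,0,0,0,0.5],[0,0,-0.09,0,0,0,0.5],[0,0,-0.09,0,0,0,0.5]]' 45 >/dev/null; 
python3 drive.py '[[-0.05,0,0,0,0,0,0.5],[-0.1,0,0,0,0,0,0.5],[-0.15,0,0,0,0,0,0.5],[-0.2,0,0,0,0,0,0.5],[-0.2,0,0,0,0,0,0.5],[-0.2,0,0,0,0,0,0.5]]' 45 >/dev/null; python3 st.py
python3 - <<'E'
from plant import bot
from h import *
R=lambda v:np.round(np.asarray(v)*1000,1)
s=shot(bot,'side');t=shot(bot,'top')
cv2.imwrite('pics/l4.png',np.hstack([s['big'][750:1250,950:1350],t['big'][700:1200,760:1160]]))
G={}
for c,bx in((t,(215,185,275,255)),(s,(265,200,325,255))):
    for q in blobs(c,(0,0,70),(180,34,255),bx,100)[:1]:
        P=cast(c,q,.098);print(c['n'],'disc',R(circ(P,.074)),'free r',R(circ(P)))
    for q in blobs(c,(0,0,0),(180,80,70),bx,10):print(c['n'],'grip',rect(cast(c,q,.142)))
E
```

```text
T [-0.7   2.16  0.41] F [-8.6 -3.4 18.2] p [0.528  0.2407 0.1057] rpy [-1.7993e+02  1.0000e-02 -1.3871e+02] w 0.223 26.4
T [-0.03  0.04 -0.06] F [ 0.6 -1.  -0.2] p [0.6782 0.3734 0.1873] rpy [ 179.96   -0.35 -138.77] w 0.5 27.6
top disc [522.6 237.9  74. ] free r [522.6 238.   74.3]
top grip [520.8, 235.8, 78.0, 18.2, 42.0]
top grip [491.6, 159.5, 71.0, 15.0, -12.5]
side disc [519.5 238.3  74. ] free r [524.1 230.8  65.5]
side grip [513.6, 253.8, 79.7, 54.1, 42.0]
side grip [624.2, 224.8, 25.4, 21.5, -63.4]
```

View pics/l4.png

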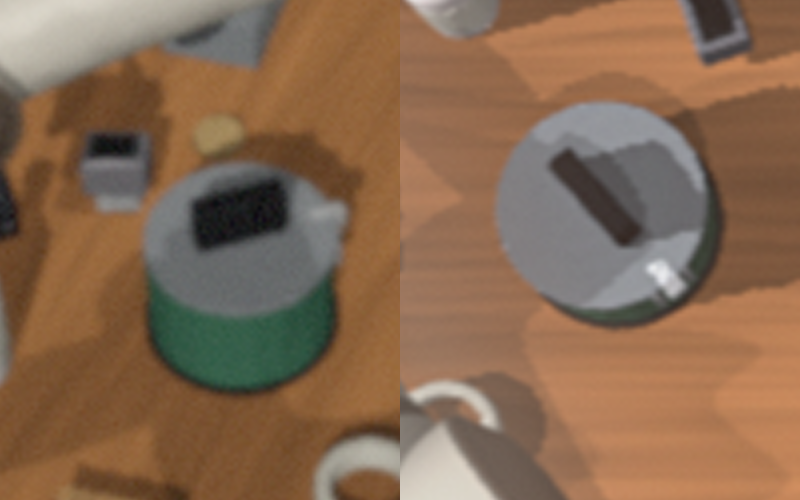

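The key sits in the notch between the strips (right panel 665,278), the disc is level on the rim, and the hard stop came at the predicted height. Now the plug.

```bash
python3 go.py .670 .1672 .187 -159.2  .67 .1672 .032 -159.2
```

```text
t 27.8 tcp [0.6779 0.3725 0.1917] rpy [-1.7999e+02 -8.0000e-02 -1.3877e+02] q1,6 [ 41. -89.] F [-0.   0.   0.8] w 0.501
-> [0.67, 0.1672, 0.187, -159.2] d [ 0.1412 -0.1492  0.0049] rv [-2.000e-02 -8.000e-02  2.043e+01]
-> [0.67, 0.1672, 0.032, -159.2] d [ 0.141  -0.1491  0.1599] rv [-2.000e-02 -8.000e-02  2.043e+01]
```

```bash
python3 drive.py '[[0.035,-0.037,0,0,0,5,0.75],[0.07,-0.075,0,0,0,10,0.75],[0.105,-0.11,0,0,0,15,0.75],[0.141,-0.149,0,0,0,20.4,0.75],[0.141,-0.149,0,0,0,20.4,0.75],[0.141,-0.149,0,0,0,20.4,0.75],[0.141,-0.149,0.04,0,0,20.4,0.75],[0.141,-0.149,0.08,0,0,20.4,0.75],[0.141,-0.149,0.1,0,0,20.4,0.75],[0.141,-0.149,0.1,0,0,20.4,0.75],[0.141,-0.149,0.1,0,0,20.4,0.75],[0.141,-0.149,0.1,0,0,20.4,0.75]]' 20 ;python3 go.py .67 .1672 .032 -159.2
python3 - <<'E'
from plant import bot
from h import *
R=lambda v:np.round(np.asarray(v)*1000,1)
s=shot(bot,'side')
for q in blobs(s,(0,0,0),(180,80,72),(250,210,285,243),5):print('plugtop',R(cast(s,cen(q),.064))[0],rect(cast(s,q,.064)))
E
```

```text
time_s: 28.95
ee_pos: [0.6719, 0.1694, 0.0947]
eef_rot: [-180.0, 0.3, -159.1]
wrist_force: [0.4, 0.1, -0.8]
grip_width: 0.749
gripper_force: 0.0
t 28.9 tcp [0.6719 0.1694 0.0947] rpy [-180.      0.26 -159.09] q1,6 [ 27. -97.] F [ 0.4  0.1 -0.8] w 0.749
-> [0.67, 0.1672, 0.032, -159.2] d [ 0.0028 -0.0014  0.0627] rv [-0.    0.26  0.11]
plugtop [695.9 144.7  64. ] [697.4, 149.3, 82.6, 75.3, -63.4]
```

```bash
python3 drive.py '[[0.002,-0.0014,0.02,0,0,0,0.75],[0.002,-0.0014,0.045,0,0,0,0.75],[0.002,-0.0014,0.06,0,0,0,0.75],[0.002,-0.0014,0.06,0,0,0,0.75],[0.002,-0.0014,0.06,0,0,0,0],[0.002,-0.0014,0.06,0,0,0,0],[0.002,-0.0014,0.06,0,0,0,0],[0.002,-0.0014,0.06,0,0,0,0],[0.002,-0.0014,0.06,0,0,0,0],[0.002,-0.0014,0.06,0,0,0,0],[0.002,-0.0014,0.06,0,0,0,0]]' 40; python3 st.py
python3 drive.py '[[0,0,-0.03,0,0,0,0],[0,0,-0.07,0,0,0,0],[0,0,-0.1,0,0,0,0],[0,0,-0.13,0,0,0,0],[0,0,-0.15,0,0,0,0],[0,0,-0.15,0,0,0,0],[0,0,-0.15,0,0,0,0]]' 40; python3 go.py .676 -.051 .18 -172.7
```

```text
time_s: 30.1
ee_pos: [0.6699, 0.1663, 0.0331]
eef_rot: [-180.0, 0.1, -159.2]
wrist_force: [-0.7, -0.4, 3.1]
grip_width: 0.457
gripper_force: 39.5
T [ 0.01  0.11 -0.03] F [-0.7 -0.4  3.1] p [0.6699 0.1663 0.0331] rpy [-1.7999e+02  9.0000e-02 -1.5915e+02] w 0.457 30.1
time_s: 30.8
ee_pos: [0.6684, 0.1661, 0.1807]
eef_rot: [179.9, -0.1, -159.2]
wrist_force: [0.1, 0.2, -2.2]
grip_width: 0.456
gripper_force: 39.5
t 30.8 tcp [0.6684 0.1661 0.1807] rpy [ 1.7994e+02 -1.1000e-01 -1.5920e+02] q1,6 [ 27. -97.] F [ 0.1  0.2 -2.2] w 0.456
-> [0.676, -0.051, 0.18, -172.7] d [ 0.07   -0.2057  0.0006] rv [ 0.04 -0.12 13.5 ]
```

```bash
python3 drive.py '[[0.0175,-0.05,0,0,0,3,0],[0.035,-0.1,0,0,0,6,0],[0.052,-0.15,0,0,0,10,0],[0.0715,-0.2063,0,0,0,13.5,0],[0.0715,-0.2063,0,0,0,13.5,0],[0.0715,-0.2063,0,0,0,13.5,0],[0.0715,-0.2063,0.04,0,0,13.5,0],[0.0715,-0.2063,0.07,0,0,13.5,0],[0.0715,-0.2063,0.085,0,0,13.5,0],[0.0715,-0.2063,0.085,0,0,13.5,0],[0.0715,-0.2063,0.085,0,0,13.5,0],[0.0715,-0.2063,0.085,0,0,13.5,0]]' 40 >/dev/null;python3 go.py .6745 -.052 .088 -172.7
```

```text
t 32.0 tcp [ 0.6767 -0.0513  0.0983] rpy [-1.7999e+02  1.3000e-01 -1.7260e+02] q1,6 [  9. -92.] F [ 0.6  0.3 -1.5] w 0.457
-> [0.6745, -0.052, 0.088, -172.7] d [ 0.0023 -0.0004  0.0103] rv [-0.01  0.13  0.1 ]
```

```bash
python3 drive.py '[[0.002,-0.0004,0.005,0,0,0,0],[0.002,-0.0004,0.01,0,0,0,0],[0.002,-0.0004,0.01,0,0,0,0],[0.002,-0.0004,0.01,0,0,0,0]]' 40 >/dev/null;python3 st.py
for i in 1 2 3 4; do
python3 drive.py '[[0,0,0.002,0,0,0,0],[0,0,0.002,0,0,0,0],[0,0,0.002,0,0,0,0]]' 40 >/dev/null; python3 st.py;done
```

```text
T [-0.04 -0.01  0.04] F [-0.1  0.4 -1. ] p [ 0.6738 -0.0529  0.0871] rpy [-1.8000e+02 -1.0000e-02 -1.7267e+02] w 0.46 32.4
T [-0.01 -0.02  0.02] F [ 0.8  1.2 -1.6] p [ 0.6739 -0.0528  0.0851] rpy [-180.     -0.   -172.67] w 0.457 32.7
T [-0.01 -0.01  0.02] F [ 0.2 -0.4 -2.1] p [ 0.6738 -0.0528  0.083 ] rpy [-1.8000e+02 -1.0000e-02 -1.7267e+02] w 0.457 33.0
T [ 0.01 -0.08 -0.02] F [ 0.4 -0.5 -2.1] p [ 0.6739 -0.0528  0.081 ] rpy [-180.     -0.   -172.67] w 0.457 33.3
T [-0.07 -0.21  0.03] F [ 0.4 -0.2 -0.8] p [ 0.6739 -0.0528  0.079 ] rpy [-180.     -0.   -172.67] w 0.454 33.6
```

It's entering the socket. Continuing down.

```bash
for i in 1 2 3 4 5; do
python3 drive.py '[[0,0,0.002,0,0,0,0],[0,0,0.004,0,0,0,0],[0,0,0.004,0,0,0,0]]' 40 >/dev/null; python3 st.py;done
```

```text
T [-0.22 -0.27 -0.01] F [ 0.6 -0.9 -2.8] p [ 0.6739 -0.0528  0.0749] rpy [-180.     -0.   -172.67] w 0.459 33.9
T [-0.36 -0.29  0.02] F [ 0.8 -2.3 -1. ] p [ 0.6739 -0.0529  0.0708] rpy [-1.7999e+02 -1.0000e-02 -1.7267e+02] w 0.46 34.2
T [-0.55 -0.32  0.06] F [ 0.7 -2.8 -2.1] p [ 0.6739 -0.053   0.0669] rpy [-179.99   -0.   -172.67] w 0.461 34.5
T [-0.8  -0.3   0.03] F [ 1.1 -2.8 -2.1] p [ 0.674  -0.053   0.0629] rpy [-179.98    0.   -172.67] w 0.459 34.8
T [-1.   -0.15  0.03] F [ 0.4 -3.3  1. ] p [ 0.674  -0.053   0.0593] rpy [-1.7998e+02  1.0000e-02 -1.7266e+02] w 0.457 35.1
```

```bash
python3 drive.py '[[0,0.0005,0.003,0,0,0,0],[0,0.0005,0.004,0,0,0,0],[0,0.0005,0.004,0,0,0,0],[0,0.0005,0.004,0,0,0,0]]' 40 >/dev/null; python3 st.py
python3 drive.py '[[0,0,-0.003,0,0,0,0.75],[0,0,-0.003,0,0,0,0.75],[0,0,-0.003,0,0,0,0.75],[0,0,-0.003,0,0,0,0.75],[0,0,-0.05,0,0,0,0.75],[0,0,-0.1,0,0,0,0.75],[0,0,-0.1,0,0,0,0.75],[0,0,-0.1,0,0,0,0.75]]' 40 >/dev/null;python3 go.py .6845 -.145 .155 -172.7
python3 - <<'E'
from plant import bot
from h import *
s=shot(bot,'side');t=shot(bot,'top')
cv2.imwrite('pics/p1.png',np.hstack([s['big'][560:1060,1000:1400],t['big'][560:1060,1240:1640]]))
E
```

```text
T [-0.98  1.32 -0.05] F [-4.8 -3.4 13.7] p [ 0.6743 -0.0531  0.0589] rpy [-1.7990e+02  1.0000e-01 -1.7263e+02] w 0.458 35.5
t 36.3 tcp [ 0.6745 -0.0518  0.1566] rpy [ 179.96    0.19 -172.67] q1,6 [  9. -92.] F [-0.3  0.1 -1.3] w 0.745
-> [0.6845, -0.145, 0.155, -172.7] d [ 0.002  -0.0938  0.0015] rv [0.04 0.19 0.03]
```

View pics/p1.png

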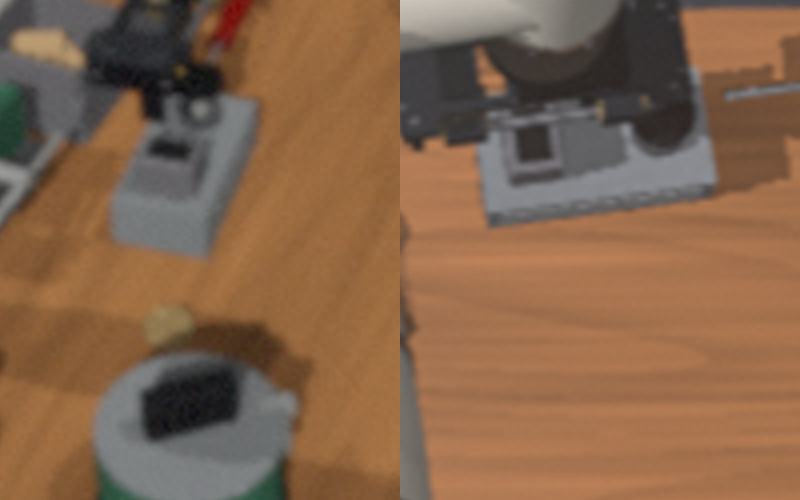

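The plug head sits flush on the box (left panel 170,165), and the lid is still seated. Moving over the plunger with shut fingers.

```bash
python3 drive.py '[[0.001,-0.045,-0.01,0,0,0,0],[0.002,-0.0938,-0.01,0,0,0,0],[0.002,-0.0938,-0.01,0,0,0,0],[0.002,-0.0938,-0.01,0,0,0,0],[0.002,-0.0938,-0.01,0,0,0,0],[0.002,-0.0938,-0.01,0,0,0,0],[0.002,-0.0938,0.02,0,0,0,0],[0.002,-0.0938,0.04,0,0,0,0],[0.002,-0.0938,0.048,0,0,0,0],[0.002,-0.0938,0.048,0,0,0,0],[0.002,-0.0938,0.048,0,0,0,0]]' 40 >/dev/null;python3 go.py .6845 -.145 .082 -172.7
```

```text
t 37.5 tcp [ 0.6846 -0.1452  0.1082] rpy [-1.7996e+02  9.0000e-02 -1.7260e+02] q1,6 [  1. -84.] F [-0.4  1.1  0.6] w 0.002
-> [0.6845, -0.145, 0.082, -172.7] d [0.0001 0.0002 0.0262] rv [-0.04  0.09  0.1 ]
```

```bash
python3 drive.py '[[0,0,0.006,0,0,0,0],[0,0,0.012,0,0,0,0],[0,0,0.018,0,0,0,0],[0,0,0.023,0,0,0,0],[0,0,0.023,0,0,0,0]]' 40 >/dev/null;python3 st.py
for i in 1 2 3 4; do
python3 drive.py '[[0,0,0.0015,0,0,0,0],[0,0,0.0015,0,0,0,0],[0,0,0.0015,0,0,0,0]]' 40 >/dev/null; python3 st.py;done
```

```text
T [0.58 0.18 0.03] F [-0.8  2.   7.2] p [ 0.6851 -0.1455  0.0856] rpy [-179.94    0.18 -172.63] w 0.007 38.0
T [0.63 0.28 0.01] F [-0.8  1.   8.9] p [ 0.6851 -0.1455  0.085 ] rpy [-179.94    0.2  -172.62] w 0.004 38.3
T [ 0.61  0.32 -0.01] F [-1.2  1.8  9. ] p [ 0.6851 -0.1455  0.0837] rpy [-179.93    0.21 -172.62] w 0.006 38.6
T [0.62 0.49 0.02] F [-1.2  1.7  9.9] p [ 0.6851 -0.1455  0.0825] rpy [-179.93    0.22 -172.62] w 0.005 38.9
T [0.87 1.02 0.  ] F [-3.5  2.5 15.2] p [ 0.6852 -0.1455  0.0824] rpy [-179.9     0.24 -172.59] w 0.003 39.2
```

Hard stop at 0.0824. One firmer press, then lift clear and check everything.

```bash
python3 drive.py '[[0,0,0.0015,0,0,0,0],[0,0,0.0015,0,0,0,0],[0,0,0.0015,0,0,0,0]]' 40 >/dev/null; python3 st.py
python3 drive.py '[[0,0,-0.03,0,0,0,0],[0,0,-0.08,0,0,0,0],[0,0,-0.13,0,0,0,0],[0,0,-0.15,0,0,0,0],[0.05,0,-0.15,0,0,0,0],[0.1,0,-0.15,0,0,0,0],[0.15,0,-0.15,0,0,0,0],[0.2,0,-0.15,0,0,0,0],[0.2,0,-0.15,0,0,0,0],[0.2,0,-0.15,0,0,0,0],[0.2,0,-0.15,0,0,0,0]]' 40 >/dev/null;python3 st.py
python3 - <<'E'
from plant import bot
from h import *
s=shot(bot,'side');t=shot(bot,'top')
cv2.imwrite('pics/f1.png',np.hstack([s['big'][560:1160,960:1360],t['big'][560:1160,760:1160]]))
R=lambda v:np.round(np.asarray(v)*1000,1)
for c,bx in((t,(360,150,395,185)),(s,(288,150,312,172))):
    for q in blobs(c,(0,0,0),(180,80,72),bx,10):print(c['n'],'plunger',cen(q))
for c,bx in((t,(215,185,275,255)),(s,(265,200,325,255))):
    for q in blobs(c,(0,0,70),(180,34,255),bx,100)[:1]:print(c['n'],'disc',R(circ(cast(c,q,.098))))
E
```

```text
T [1.13 1.62 0.04] F [-5.3  3.6 18.4] p [ 0.6852 -0.1455  0.0823] rpy [-179.88    0.26 -172.57] w 0.007 39.5
T [-0.05 -0.02 -0.02] F [ 0.4 -0.5  0.1] p [ 0.4864 -0.1711  0.2268] rpy [-1.7998e+02  5.0000e-02 -1.7267e+02] w 0.008 40.6
top plunger [375.37906901 168.68046374]
side plunger [299.69025677 160.85668715]
top disc [522.7 238.1  74.2]
side disc [523.4 230.1  65.9]
```

View pics/f1.png

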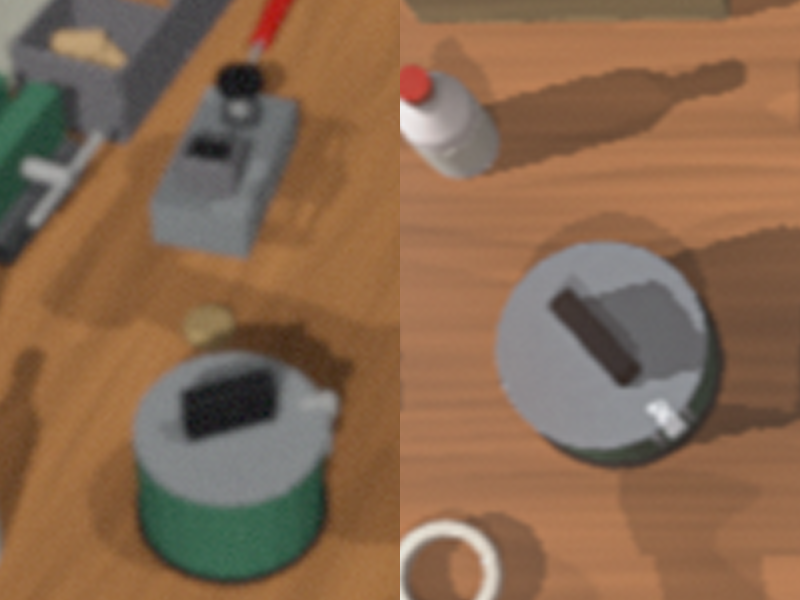

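The lid is seated with its key in the notch (right panel 665,418), the plug is home (left 212,160), and the plunger is back up (240,80) at its original pixels. Handing in.

```bash
python3 -c "
from plant import bot
print(bot.sign_off())"
```

```text
the job is handed in; nothing more can be done
None
```

I've handed the job in after 41 s of robot time: both cars (only two were on the bench) are in the tub, the lid's key was set on the rim about 2.6 cm from the notch and turned in until the lid sat fully home, the plug is fully home, and the plunger was pressed to its stop and sprang back; I have no verdict from the judge.

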